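# Hold a photometer cell in the light path

## Task

Lift the blue lid of the storage case by its yellow tab until it rests open on its stop. Then take out the clear cell with the blue stopper, gripping it by its two frosted faces only and never touching its clear windows with the fingers, and hold it upright midway between the lamp and the detector of the photometer, so that the beam runs squarely through the middle of both windows. Finish while still holding it there, still and clear of everything else; leave the lid open, the amber cell in its seat, the small vial and the two tube nuts where they are, and do not knock the lamp or the detector.

Things in the scene. Friction and masses are not known exactly. Their poses are not given: they have to be found in the camera images.
- cell_center (a point): Centre of the clear cell to hold, half-way up: upright glass block 22.5 (its x) x 12.5 (its y) x 50 mm high, blue stopper 5 mm above. Two frosted white faces look along +-y (20.5 mm wide, 12.5 mm apart: grip here); two clear windows along +-x (do not touch). Light must pass along its x. 29 g. Stands in the left or right seat of the case, 20 mm deep, axes as the case's; 30 mm shows.
- cell_windows: The two clear windows of the cell, as a pair; origin at the centre of the cell's underside (25 mm below cell_center), axes as the cell's: one window at x = +11 mm, one at x = -11 mm, each 8.5 mm wide in y, z from 0 to 48 mm.
- amber_cell_center (a point): Centre, half-way up, of the other cell: same size and build, amber windows and black stopper. It stands in the other seat, 84 mm from the clear cell along the case's y, and stays there.
- case: Storage case, grey shell 100 (x) x 170 mm (y), rim 34 mm above the worktop, fixed; insert's top at 31 mm. Origin at the centre of its underside; x points away from the robot, to the hinged side; z up. Two seats at x = -12 mm, y = +42 and -42 mm. With the lid fully open nothing of it stands in front of the hinge line.
- lid (a joint): Hinge of the blue lid, rad: 0 shut, 1.9 fully open on its stop (leaning back past upright). The lid is a deep shell 100 x 170 x 45 mm, 0.12 kg; it falls shut below about 1.0 rad, and beyond about 1.2 rad falls open to its stop by itself.
- lid_hinge (a point): Middle of the lid's hinge line, at the case's rear rim (case frame x = +50 mm, z = 34 mm); the hinge line runs along the case's y axis.
- lid_tab (a point): Point to grip on the yellow lift tab, 26 mm in front of the lid's front wall; moves with the lid. The tab is a level bar, 12 mm wide along the case's y, 10 mm thick, sticking out 39 mm from the wall. Shut, this point lies 126 mm in front of the hinge line and 12 mm above it.
- light_path (a point): The point in the light path midway between lamp and detector, where the centre of the cell must be held; 90 mm above the worktop. Axes as the photometer's: the beam runs along its y axis, level.
- photometer: Photometer bench, fixed: aluminium base plate 90 (x) x 292 mm (y), top 12 mm high; a lamp in a black cradle on its -y side (38 mm thick, top 109 mm above the worktop), a grey detector on its +y side (56 mm wide, 108 mm high); open gap 84 mm between them (y -42 to +42). A red cross on the plate marks the gap's middle. Origin on the worktop under it; x away from the robot, z up.
- vial: Small clear vial with blue cap, 24 mm across, 44 mm high, a bystander; origin at the centre of its underside.
- nut_brass: Brass-coloured tube nut, 17 x 19 x 22 mm, a bystander; origin at the centre of its underside.
- nut_steel: Grey tube nut, 17 x 19 x 22 mm, a bystander; origin at the centre of its underside.

How it is judged:
By the outcome, as a careful person would: the job done as asked, in the order asked, and still so for the second after the job is handed in, while the arm keeps its last pose, push and grip.
It also fails if it takes over 54 s, if anything falls off the work surface, if the arm or the gripper's body presses on something with over 40 N, if the wrist force passes 120 N, or if a joint passes its speed limit or range.

## Robot

A 6-joint arm with a two-finger parallel gripper is mounted at the origin on a cart in front of the work surface, level with it; the furniture and walls round the work are solid. World frame = base frame: x ahead of the robot, y to its left, z up, the work surface at z = 0. Lengths are in m, angles in rad, forces in N, time in s.
With the tool pointing down it reaches from about 0.25 to 0.775 m from the base axis. Payload 4 kg.
Tool frame: the origin (TCP) lies at the very end of the fingers, on their centre line; the grasp point (between the pads) lies 19 mm behind it (robot.pinch_z is the distance from the TCP to the grasp point, in m); z points along the fingers, y is the line along which they close (so a half turn about z gives the same grasp; the last joint's range is limited). The gripper opens to 94 mm and grips with 3 to 60 N. Pads are 16 mm wide; open, the fingers measure 119 mm over their backs; the gripper's body (75 mm by 177 mm) begins 78 mm behind the grasp point.
Start: joints at [1.112, 0.087, 1.371, -0, 1.684, -0.103], TCP at [0.192, 0.516, 0.183] pointing down, gripper open.
Joint ranges: [-3.1, 3.1], [-0.76, 2.03], [0.27, 2.55], [-1.08, 4.22], [0.17, 2.65], [-2.57, 2.57]. Speed limits (rad/s): [2.79, 2.79, 3.14, 3.14, 3.14, 3.14].

## Interface

Orientations are given as [roll, pitch, yaw] about the fixed x, y, z axes, in that order (R = Rz(yaw) Ry(pitch) Rx(roll)).
In Python, from bench import robot gives the robot as it stands.
- The arm moves only by the tool arm_command, never from a script. Its argument "targets" is one flat list of numbers, 7 for each row, row after row: the turn, a rotation vector about the tool's x, y, z in degrees, then the shift along the tool's x, y, z in mm, then the closure, from -1 (fully open) to 1 (shut). In form: [ax, ay, az, x, y, z, hand, ax, ay, az, x, y, z, hand, ...]. A call has 1 to 20 rows; each row is the pose to reach, as a shift and turn from the pose commanded when the call began, along the tool's axes at that moment; what a row does not reach only later rows make up. A row lasts 1/10 s, in which the tool goes at most 50 mm and 8.59 degrees, less where a joint would pass 70% of its speed; a pose out of reach is approached as far as the arm can. A call with a gripper value outside its range is refused whole. The fingers move at their own pace and stop on an object; the grip force is fixed at half the most. Time passes only in rows, so rows that repeat a pose let the fingers close. It gives the time, the measured TCP pose, the force, the opening and the grip force at its end, in the units of the state.
- robot.get_obs(): the state, without advancing time (a new reading comes with each control period).
- robot.snapshot(name): name is "scene" or "top" or "wrist"; returns a dict with "color" (384x512x3 uint8, red, green, blue), "range_z" (384x512 float32, m along the optical axis (not along the pixel's ray), 0 where there is no reading), "fx", "fy", "cx", "cy" (pixels), "dist_coeffs" ([k1, k2, p1, p2, k3] as OpenCV has them; the pictures are not rectified), "T" (4x4, takes a point from camera to world coordinates); the wrist camera has in their place "T_tool_cam" (4x4, takes a point from camera to tool coordinates, whose origin is the TCP and whose axes are the flange's). Camera axes: x right, y down, z forward; pixel columns grow to the right and rows downward; lengths in m; the calibration is good to about 2 mm. A picture is of the moment at which its call begins: read the wrist's pose just before it.
- robot.close_job(): hands the job in; it is judged then, once.
The state is a dict: "time": time; "joint_positions": joint angles; "qvel": joint speeds; "joint_torque": joint torques, N m; "tool_pos": TCP position; "ee_rot": TCP orientation; "wrist_force": force on the tool from outside, world axes, zero at the start; "wrist_torque": the same for the moment, N m; "width": finger opening in m; "finger_force": force on a finger pad.
Only numpy, scipy, OpenCV 4.12 (cv2) and the standard library are available. Lean on these libraries where they do the work, as an engineer would, in place of code of your own. Each camera call takes 0.05 s, during which the arm holds its last target. There are 200 camera calls.

## Working session

There is one attempt and no reset: what is moved stays moved. The work goes in short steps, Python scripts to look and compute and a tool call to move; the robot and the scene stay as the last step left them, time stands still between calls to the robot, and variables do not carry over. Pictures are saved under pics/ and viewed, at most 10 in all, crops included, and the job is handed in when it is done.

Besides the shell and the picture viewer there is one more tool, called after "Emit:" as name(argument=value, ...), one argument or row to a line, values as JSON. arm_command: Moves the arm, as the interface text tells. Its arguments: {"type":"object","properties":{"targets":{"type":"array"}},"required":["targets"]}

```bash
mkdir -p pics; ls; cat > h.py <<'E'
import numpy as np, cv2
from bench import robot
from scipy.spatial.transform import Rotation as R
def tool():
    o=robot.get_obs(); T=np.eye(4); T[:3,:3]=R.from_euler('xyz',o['ee_rot']).as_matrix() if len(o['ee_rot'])==3 else R.from_quat(o['ee_rot']).as_matrix(); T[:3,3]=o['tool_pos']; return T
def snap(n):
    Tt=tool(); s=robot.snapshot(n)
    if n=='wrist': s['T']=Tt@s['T_tool_cam']
    return s
def rays(s,uv):
    K=np.array([[s['fx'],0,s['cx']],[0,s['fy'],s['cy']],[0,0,1]])
    p=cv2.undistortPoints(np.array(uv,float).reshape(-1,1,2),K,np.array(s['dist_coeffs'],float)).reshape(-1,2)
    d=np.c_[p,np.ones(len(p))]; return s['T'][:3,3], d@s['T'][:3,:3].T
def onz(s,uv,z):
    o,d=rays(s,uv); return o+d*((z-o[2])/d[:,2])[:,None]
def cloud(s):
    h,w=s['range_z'].shape; v,u=np.mgrid[:h,:w]
    o,d=rays(s,np.c_[u.ravel(),v.ravel()]); return (o+d*s['range_z'].reshape(-1,1)).reshape(h,w,3)
def save(s,f): cv2.imwrite('pics/'+f,cv2.cvtColor(s['color'],cv2.COLOR_RGB2BGR))
E
python3 - <<'E'
from h import *
o=robot.get_obs(); print(o)
a=snap('scene'); b=snap('top')
for s,n in((a,'scene'),(b,'top')):
    save(s,n+'0.png'); print(n,np.round(s['T'],3).tolist(),s['fx'])
im=[cv2.imread('pics/%s0.png'%n) for n in('scene','top')]
E
```

```text
pics
{'time': 0.0, 'joint_positions': array([ 1.11191355e+00,  8.79568152e-02,  1.37224193e+00,  7.53238584e-06,
        1.68358872e+00, -1.03134288e-01]), 'qvel': array([-2.35377348e-04,  7.25559722e-05,  3.35980446e-04, -1.72825093e-03,
        8.56852651e-04, -7.51054353e-04]), 'joint_torque': array([-1.72767908e-03, -3.40181637e+01, -3.02429688e+01,  7.16869463e-02,
        3.30324692e-02, -1.51210570e-04]), 'tool_pos': array([0.19131602, 0.51502077, 0.18180949]), 'ee_rot': array([-3.13941027e+00, -2.33406126e-04,  2.78584475e+00]), 'wrist_force': array([-0.50075634,  0.68688176, -0.11165515]), 'wrist_torque': array([-0.05685746,  0.0192777 , -0.01131205]), 'finger_force': 0.0, 'width': 0.09404987749795427}
scene [[0.642, -0.454, 0.617, -0.018], [-0.766, -0.392, 0.509, -0.391], [0.011, -0.8, -0.6, 0.606], [0.0, 0.0, 0.0, 1.0]] 396.2379438373305
top [[0.011, -0.998, 0.069, 0.43], [-1.0, -0.012, -0.005, 0.069], [0.006, -0.069, -0.998, 1.038], [0.0, 0.0, 0.0, 1.0]] 496.4378818495756
```

View pics/scene0.png

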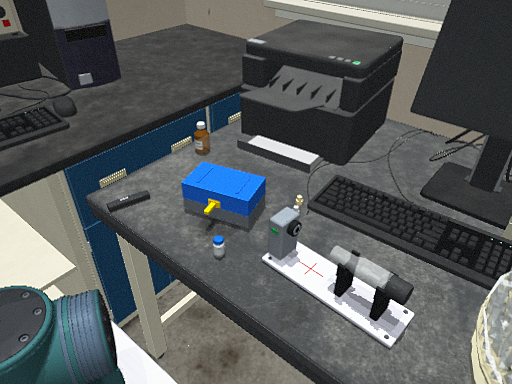

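View pics/top0.png

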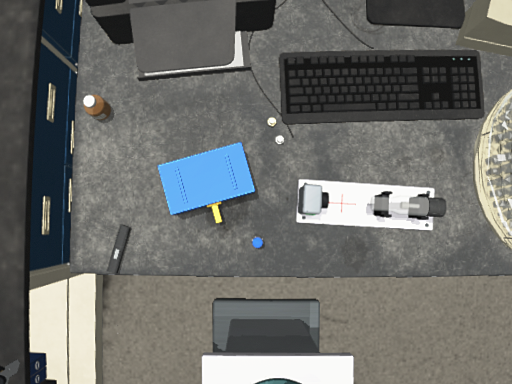

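The scene view shows the blue case at about (222,190), the tab at (211,207) and the vial at (219,247). The photometer's red cross is at about (312,268). In the top view the lid is at (207,179), the tab at (216,213), the vial at (258,242) and the cross at (342,203). The nuts are at (272,121) and (280,140).

```bash
cat > m.py <<'E'
from h import *
s=snap('top'); hsv=cv2.cvtColor(s['color'],cv2.COLOR_RGB2HSV)
def big(m):
    c,_=cv2.findContours(m.astype(np.uint8),0,2); return max(c,key=cv2.contourArea)
H,S,V=hsv[...,0].astype(int),hsv[...,1],hsv[...,2]
def rect(c,z):
    P=onz(s,c.reshape(-1,2),z)[:,:2].astype(np.float32); r=cv2.minAreaRect(P*1000); return r,cv2.boxPoints(r)
box=np.zeros(H.shape,bool); box[130:225,140:262]=1
r,b=rect(big((abs(H-106)<12)&(S>130)&(V>80)&box),.079); print('lid',r,b.round(1).tolist())
r,b=rect(big((abs(H-27)<8)&(S>130)&(V>90)&box|0*box),.051); print('tab',r,b.round(1).tolist())
w=np.zeros(H.shape,bool); w[170:240,285:450]=1
r,b=rect(cv2.convexHull(big((S<40)&(V>170)&w)),.012); print('plate',r,b.round(1).tolist())
red=((H<10)|(H>170))&(S>70)&(V>80)&w; v,u=np.nonzero(red); print(len(u)); r,b=rect(np.c_[u,v],.012); print('cross',r, onz(s,[[u.mean(),v.mean()]],.012))
P=cloud(s)
for n,(u0,u1,v0,v1) in dict(lid=(170,245,155,205)).items(): print(n,np.median(P[v0:v1,u0:u1,2]))
print('vial',onz(s,[[258,242]],.044),'nuts',onz(s,[[272,121],[280,140]],.022))
print('plate z',np.median(P[210:222,320:360,2]), P[195:203,310:318].reshape(-1,3).mean(0))
E
python3 m.py
```

```text
lid ((512.2677001953125, 148.55368041992188), (102.01686096191406, 170.33656311035156), 16.406858444213867) [[439.29998779296875, 215.8000030517578], [487.3999938964844, 52.400001525878906], [585.2999877929688, 81.30000305175781], [537.0999755859375, 244.6999969482422]]
tab ((447.5812072753906, 133.54861450195312), (39.7377815246582, 27.875411987304688), 0.8145112991333008) [[427.5, 147.1999969482422], [427.8999938964844, 119.30000305175781], [467.6000061035156, 119.9000015258789], [467.20001220703125, 147.8000030517578]]
plate ((467.000244140625, -181.10475158691406), (292.3060302734375, 90.94703674316406), 86.94300842285156) [[413.79998779296875, -324.6000061035156], [504.6000061035156, -329.5], [520.2000122070312, -37.599998474121094], [429.3999938964844, -32.70000076293945]]
7
cross ((468.7453308105469, -118.1396484375), (32.982242584228516, 15.510555267333984), 55.96466064453125) [[ 0.46609606 -0.12023847  0.012     ]]
lid 0.07884343413826123
vial [[0.38885305 0.04531079 0.044     ]] nuts [[0.63819166 0.01815583 0.022     ]
 [0.59845256 0.00132758 0.022     ]]
plate z 0.012001768694229087 [ 0.47331895 -0.054743    0.12278941]
```

```bash
cat >> h.py <<'E'
def Rt(yaw,tilt=0): return (R.from_euler('z',yaw,degrees=True)*R.from_euler('x',180,degrees=True)*R.from_euler('y',tilt,degrees=True)).as_matrix()
def rel(pos_mm,Rg,T=None):
    T=tool() if T is None else T
    Rr=T[:3,:3].T@Rg; d=T[:3,:3].T@(np.array(pos_mm)-T[:3,3]*1000)
    return np.round(np.r_[R.from_matrix(Rr).as_rotvec(degrees=True),d],1).tolist()
E
python3 - <<'E'
from h import *
print(rel([385,112,220],Rt(16.4,0)))
E
```

```text
[-0.0, 0.1, 143.2, -321.9, -310.5, -37.4]
```

Emit:
arm_command(
  targets=[0,0,143,-322,-310.5,-37,-0.3,0,0,143,-322,-310.5,-37,-0.3,0,0,143,-322,-310.5,-37,-0.3,0,0,143,-322,-310.5,-37,-0.3,0,0,143,-322,-310.5,-37,-0.3,0,0,143,-322,-310.5,-37,-0.3,0,0,143,-322,-310.5,-37,-0.3,0,0,143,-322,-310.5,-37,-0.3,0,0,143,-322,-310.5,-37,-0.3,0,0,143,-322,-310.5,-37,-0.3,0,0,143,-322,-310.5,-37,-0.3,0,0,143,-322,-310.5,-37,-0.3,0,0,143,-322,-310.5,-37,-0.3,0,0,143,-322,-310.5,-37,-0.3,0,0,143,-322,-310.5,-37,-0.3,0,0,143,-322,-310.5,-37,-0.3,0,0,143,-322,-310.5,-37,-0.3,0,0,143,-322,-310.5,-37,-0.3,0,0,143,-322,-310.5,-37,-0.3,0,0,143,-322,-310.5,-37,-0.3],
)

```text
time: 2.15
tool_pos: [0.3852, 0.1123, 0.2198]
ee_rot: [-3.141, 0.0, 0.291]
wrist_force: [-0.7, -0.8, -0.5]
width: 0.0612
finger_force: 0.0
```

```bash
python3 - <<'E'
from h import *
o=robot.get_obs(); print(o['time'],o['tool_pos'],o['ee_rot'],o['joint_positions'],o['width'])
s=snap('wrist'); print(s['T_tool_cam'].round(3).tolist(),s['T'].round(3).tolist()); save(s,'w1.png')
E
```

```text
2.15 [0.38517929 0.11234391 0.219842  ] [-3.14146413e+00  2.36427537e-04  2.91374691e-01] [ 1.42168726e-01 -2.53269432e-01  1.61406522e+00  9.40254160e-05
  1.78104977e+00  1.42160999e+00] 0.061215747482283124
[[-0.0, -0.962, -0.275, 0.08], [1.0, -0.0, 0.0, -0.0], [-0.0, -0.275, 0.962, -0.201], [0.0, 0.0, 0.0, 1.0]] [[0.287, -0.921, -0.263, 0.462], [-0.958, -0.276, -0.079, 0.135], [0.0, 0.275, -0.961, 0.421], [0.0, 0.0, 0.0, 1.0]]
```

View pics/w1.png

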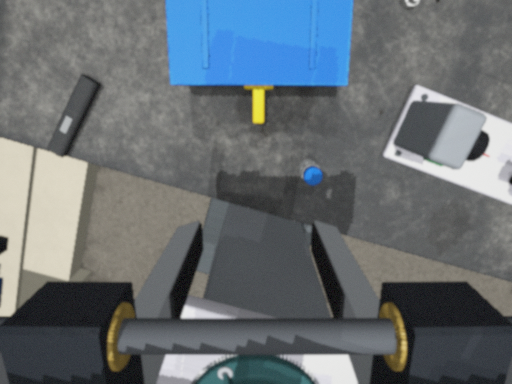

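The wrist view shows the lid's front edge from (171,85) to (349,85), the tab from (259,87) to (259,123) and the vial cap at (313,176).

```bash
python3 - <<'E'
from h import *
s=snap('wrist'); hsv=cv2.cvtColor(s['color'],cv2.COLOR_RGB2HSV).astype(int); H,S,V=hsv[...,0],hsv[...,1],hsv[...,2]
m=(abs(H-28)<8)&(S>150)&(V>100); m[150:]=0
v,u=np.nonzero(m); print(u.min(),u.max(),v.min(),v.max())
for r in(95,100,105,110,115,120):
    c=u[v==r]; print(r,c.min(),c.max(),onz(s,[[(c.min()+c.max())/2,r]],.051).round(4))
print('tip',onz(s,[[259,v.max()+.5]],.051))
b=(abs(H-106)<12)&(S>130)&(V>80); b[150:]=0
e=[(c,np.nonzero(b[:,c])[0].max()+.5) for c in(185,230,290,335)]; print(e)
P=onz(s,e,.079); print(P.round(4)); d=P[-1]-P[0]; print('yaw',np.degrees(np.arctan2(d[0],-d[1])))
print('corners', [onz(s,[[np.nonzero(b[r])[0].min()-.5,r],[np.nonzero(b[r])[0].max()+.5,r]],.079).round(4)[:,:2].tolist() for r in(50,80)])
E
```

```text
244 272 87 123
95 252 264 [[0.4564 0.132  0.051 ]]
100 252 264 [[0.4516 0.1306 0.051 ]]
105 252 264 [[0.4467 0.1291 0.051 ]]
110 252 264 [[0.4418 0.1276 0.051 ]]
115 252 264 [[0.4368 0.1262 0.051 ]]
120 253 264 [[0.432  0.1242 0.051 ]]
tip [[0.42862677 0.12258583 0.051     ]]
[(185, np.float64(84.5)), (230, np.float64(85.5)), (290, np.float64(86.5)), (335, np.float64(86.5))]
[[0.4463 0.2019 0.079 ]
 [0.4576 0.1604 0.079 ]
 [0.4732 0.1053 0.079 ]
 [0.4856 0.0641 0.079 ]]
yaw 15.940705353693827
corners [[[0.4718, 0.2249], [0.5205, 0.0624]], [[0.4461, 0.217], [0.4947, 0.0547]]]
```

```bash
python3 - <<'E'
from h import *
Rg=Rt(16.3,30); p=np.array([440.5,126.8,46]); z=Rg[:,2]; print(z)
print(rel(p+(19-70)*z,Rg)); print(rel(p+19*z,Rg))
E
```

```text
[ 0.47990265  0.14033335 -0.8660254 ]
[-0.1, 30.0, 0.4, 31.6, 1.9, 129.8]
[-0.1, 30.0, 0.4, 66.6, 2.1, 190.4]
```

Emit:
arm_command(
  targets=[0,15,0.4,32,2,80,0.2,0,30,0.4,32,2,130,0.2,0,30,0.4,32,2,130,0.2,0,30,0.4,32,2,130,0.2,0,30,0.4,32,2,130,0.2,0,30,0.4,40.5,2,145,0.2,0,30,0.4,49,2,160,0.2,0,30,0.4,57.5,2,174.5,0.2,0,30,0.4,66.6,2,190.4,0.2,0,30,0.4,66.6,2,190.4,0.2,0,30,0.4,66.6,2,190.4,0.2],
)

```text
time: 3.35
tool_pos: [0.4518, 0.1298, 0.032]
ee_rot: [-3.14, -0.526, 0.283]
wrist_force: [-0.2, -0.1, -0.1]
width: 0.0375
finger_force: 0.0
```

```bash
python3 - <<'E'
from h import *
s=snap('wrist'); a=snap('scene'); save(s,'w2.png')
x=cv2.cvtColor(np.vstack([s['color'][:,:],]),cv2.COLOR_RGB2BGR); y=cv2.resize(cv2.cvtColor(a['color'][140:290,150:350],cv2.COLOR_RGB2BGR),(512,384))
cv2.imwrite('pics/c2.png',cv2.resize(np.hstack([x,y]),(800,300)))
o=robot.get_obs(); print(o['joint_positions'])
p=tool(); print(p.round(4)); print('pinch',p[:3,3]-.019*p[:3,2])
E
```

```text
[ 0.0739439  -0.43874912  2.22320936  0.14157951  0.84503905  1.29514158]
[[ 0.83    0.2798  0.4824  0.4514]
 [ 0.2413 -0.9601  0.1416  0.1297]
 [ 0.5028 -0.0011 -0.8644  0.0321]
 [ 0.      0.      0.      1.    ]]
pinch [0.44225932 0.12699773 0.04856707]
```

View pics/c2.png

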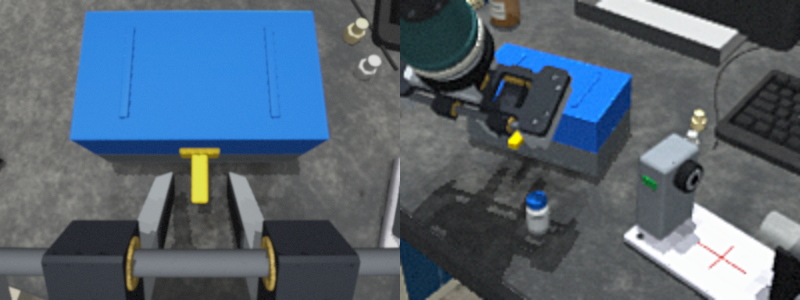

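The tab sits between the open fingers, at (200,178) in the left half, so I close on it.

Emit:
arm_command(
  targets=[0,0,0,-1,0,2,0.2,0,0,0,-1,0,2,1,0,0,0,-1,0,2,1,0,0,0,-1,0,2,1,0,0,0,-1,0,2,1,0,0,0,-1,0,2,1,0,0,0,-1,0,2,1,0,0,0,-1,0,2,1],
)

```text
time: 4.25
tool_pos: [0.4497, 0.1299, 0.0275]
ee_rot: [-3.139, -0.524, 0.282]
wrist_force: [-2.8, 2.3, 2.2]
width: 0.0116
finger_force: 30.0
```

```bash
python3 - <<'E'
from h import *
T=tool(); R0=T[:3,:3]; p0=T[:3,3]*1000-19*R0[:,2]; 
c=np.radians(16.3); x=np.array([np.cos(c),np.sin(c),0]); y=np.array([-np.sin(c),np.cos(c),0])
hin=np.array([512,148.6,34])+49.5*x  # hinge
r=p0-hin; r[:]=r-y*(r@y); print('r',r@x,r[2],p0)
for th in np.arange(5,81,5):
    tilt=-th*0.55
    q=R.from_rotvec(y*np.radians(th))   # -x -> +z ?
    rp=q.apply(r); Rg=R.from_rotvec(y*np.radians(th*.55)).as_matrix()@R0
    pos=p0+rp-r+19*Rg[:,2]
    print(th,rel(pos,Rg,T))
o=robot.get_obs(); print(o['width'],o['finger_force'],o['wrist_force'])
E
```

```text
r -124.07022871193665 9.920127722169553 [440.55728858 127.22540861  43.92012772]
5 [-0.0, -2.7, 0.0, 5.6, -0.0, -8.7]
10 [-0.0, -5.5, 0.0, 12.0, -0.1, -16.8]
15 [-0.0, -8.2, 0.0, 19.0, -0.1, -24.3]
20 [-0.0, -11.0, 0.0, 26.7, -0.1, -31.1]
25 [-0.0, -13.7, 0.0, 34.9, -0.1, -37.2]
30 [-0.0, -16.5, 0.0, 43.6, -0.2, -42.6]
35 [-0.0, -19.2, 0.0, 52.8, -0.2, -47.1]
40 [-0.0, -22.0, 0.0, 62.3, -0.2, -50.7]
45 [-0.1, -24.7, 0.0, 72.0, -0.3, -53.5]
50 [-0.1, -27.5, 0.1, 81.9, -0.3, -55.4]
55 [-0.1, -30.2, 0.1, 92.0, -0.3, -56.4]
60 [-0.1, -33.0, 0.1, 102.1, -0.3, -56.5]
65 [-0.1, -35.7, 0.1, 112.1, -0.3, -55.7]
70 [-0.1, -38.5, 0.1, 122.0, -0.4, -54.0]
75 [-0.1, -41.2, 0.1, 131.7, -0.4, -51.4]
80 [-0.1, -44.0, 0.1, 141.0, -0.4, -47.9]
0.01163534819810056 29.999672770500183 [-2.81010246  2.25898036  2.24099521]
```

Emit:
arm_command(
  targets=[0,-1.4,0,2.7,0,-4.4,1,0,-2.7,0,5.6,0,-8.7,1,0,-4.1,0,8.7,0,-12.8,1,0,-5.5,0,12,0,-16.8,1,0,-6.9,0,15.4,0,-20.6,1,0,-8.2,0,19,0,-24.3,1,0,-9.6,0,22.8,0,-27.7,1,0,-11,0,26.7,0,-31.1,1,0,-12.4,0,30.7,0,-34.2,1,0,-13.7,0,34.9,0,-37.2,1,0,-15.1,0,39.2,0,-40,1,0,-16.5,0,43.6,0,-42.6,1],
)

```text
time: 5.45
tool_pos: [0.4647, 0.1344, 0.0848]
ee_rot: [-3.138, -0.232, 0.283]
wrist_force: [-0.3, 2.7, -2.3]
width: 0.0112
finger_force: 30.0
```

```bash
python3 - <<'E'
from scipy.spatial.transform import Rotation as R; import numpy as np
D=dict(zip(range(35,81,5),[(-19.2,52.8,-47.1),(-22,62.3,-50.7),(-24.7,72,-53.5),(-27.5,81.9,-55.4),(-30.2,92,-56.4),(-33,102.1,-56.5),(-35.7,112.1,-55.7),(-38.5,122,-54),(-41.2,131.7,-51.4),(-44,141,-47.9)]))
q=R.from_euler('y',-16.5,degrees=True)
for k,(a,x,z) in D.items(): print(k,round(a+16.5,1),q.inv().apply([x-43.6,0,z+42.6]).round(1))
E
```

```text
35 -2.7 [ 7.5  0.  -6.9]
40 -5.5 [ 15.6   0.  -13.1]
45 -8.2 [ 24.1   0.  -18.5]
50 -11.0 [ 33.1   0.  -23.2]
55 -13.7 [ 42.5   0.  -27. ]
60 -16.5 [ 52.1   0.  -29.9]
65 -19.2 [ 62.   0. -32.]
70 -22.0 [ 71.9   0.  -33.2]
75 -24.7 [ 82.    0.  -33.5]
80 -27.5 [ 91.9   0.  -32.7]
```

Emit:
arm_command(
  targets=[0,-1.4,0,3.7,0,-3.5,1,0,-2.7,0,7.5,0,-6.9,1,0,-4.1,0,11.5,0,-10,1,0,-5.5,0,15.6,0,-13.1,1,0,-8.2,0,24.1,0,-18.5,1,0,-11,0,33.1,0,-23.2,1,0,-13.7,0,42.5,0,-27,1,0,-16.5,0,52.1,0,-29.9,1,0,-19.2,0,62,0,-32,1,0,-22,0,71.9,0,-33.2,1,0,-24.7,0,82,0,-33.5,1,0,-26.1,0,87,0,-33.2,1,0,-26.1,0,87,0,-33.2,1],
)

```text
time: 6.75
tool_pos: [0.5402, 0.1566, 0.1393]
ee_rot: [-3.138, 0.221, 0.285]
wrist_force: [-2.6, 3.6, 5.0]
width: 0.0109
finger_force: 30.0
```

```bash
python3 - <<'E'
from h import *
T=tool(); print((T[:3,3]-.019*T[:3,2]).round(4),T[:3,2].round(2)); a=snap('scene')
cv2.imwrite('pics/c3.png',cv2.resize(cv2.cvtColor(a['color'][100:290,130:380],cv2.COLOR_RGB2BGR),(600,456)))
E
```

```text
[0.5442 0.1577 0.1578] [-0.21 -0.06 -0.98]
```

View pics/c3.png

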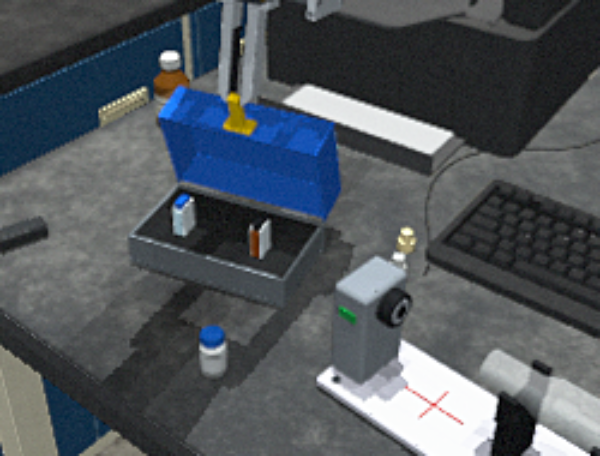

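The lid is held about 78° open, by the tab at (238,112). The clear cell with the blue stopper is in the left seat at (183,213), and the amber one is at (260,238).

Emit:
arm_command(
  targets=[0,0,0,0,0,0,0,0,0,0,0,0,0,-0.1,0,0,0,0,0,0,-0.1,0,0,0,0,0,0,-0.1,0,0,0,-20,0,-5,-0.1,0,0,0,-50,0,-10,-0.1,0,0,0,-80,0,-10,-0.1,0,0,0,-100,0,-10,-0.1,0,0,0,-100,0,-10,-0.1],
)

```text
time: 7.7
tool_pos: [0.4468, 0.1282, 0.1716]
ee_rot: [-3.14, 0.218, 0.283]
wrist_force: [-0.4, 1.2, 0.2]
width: 0.0518
finger_force: 0.0
```

```bash
python3 - <<'E'
from h import *
print(rel([412,163,165],Rt(16.3,0)))
E
```

```text
[-0.1, 12.5, -0.1, -21.7, -43.1, 11.6]
```

Emit:
arm_command(
  targets=[0,12.5,0,-22,-43,12,-0.1,0,12.5,0,-22,-43,12,-0.1,0,12.5,0,-22,-43,12,-0.1,0,12.5,0,-22,-43,12,-0.1,0,12.5,0,-22,-43,12,-0.1],
)

```text
time: 8.2
tool_pos: [0.4145, 0.1632, 0.1645]
ee_rot: [-3.14, -0.0, 0.282]
wrist_force: [0.1, -0.1, 0.8]
width: 0.0517
finger_force: 0.0
```

```bash
python3 - <<'E'
from h import *
s=snap('wrist'); save(s,'w4.png'); a=snap('scene')
np.savez('w4.npz',**{k:np.array(v) for k,v in s.items()})
cv2.imwrite('pics/c4.png',cv2.resize(np.hstack([cv2.imread('pics/w4.png'),cv2.resize(cv2.cvtColor(a['color'][100:288,130:380],cv2.COLOR_RGB2BGR),(288,384))]),(800,384)))
E
```

```text
(no output)
```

View pics/c4.png

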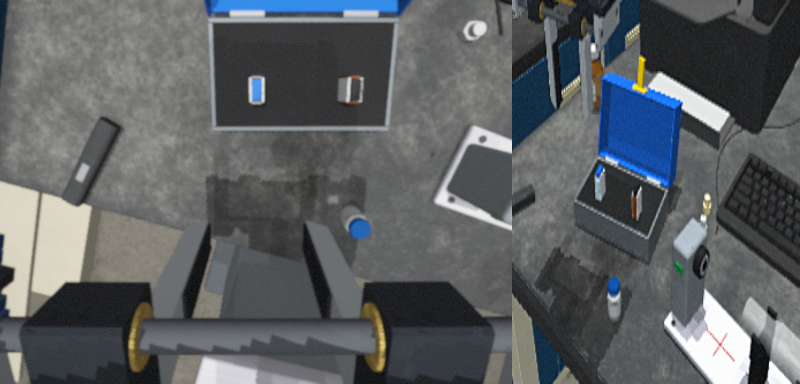

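The lid is fully open. The wrist view shows the clear cell's blue stopper at (257,90) and the amber cell's black stopper at (352,90), inside the grey rim.

```bash
python3 - <<'E'
from h import *
s=snap('wrist'); hsv=cv2.cvtColor(s['color'],cv2.COLOR_RGB2HSV).astype(int); H,S,V=hsv[...,0],hsv[...,1],hsv[...,2]
sub=s['color'][70:110,240:275]
m=((abs(H-106)<14)&(S>100)&(V>80)).astype(np.uint8); m[:70]=0;m[110:]=0;m[:,:235]=0;m[:,280:]=0
c=max(cv2.findContours(m,0,2)[0],key=cv2.contourArea); x,y,w,h=cv2.boundingRect(c); print(x,y,w,h)
P=onz(s,[[x-.5,y+h/2-.5],[x+w-.5,y+h/2-.5],[x+w/2-.5,y-.5],[x+w/2-.5,y+h-.5]],.066); print(P.round(4),P.mean(0))
# glass white outline at z .061
m2=((V>130)).astype(np.uint8); m2[:70]=0;m2[110:]=0;m2[:,:235]=0;m2[:,280:]=0
c=max(cv2.findContours(m2,0,2)[0],key=cv2.contourArea); x,y,w,h=cv2.boundingRect(c); print(x,y,w,h)
P=onz(s,[[x-.5,y+h/2-.5],[x+w-.5,y+h/2-.5],[x+w/2-.5,y-.5],[x+w/2-.5,y+h-.5]],.061); print(P.round(4),P.mean(0))
# rim
g=((V>100)&(S<60)).astype(np.uint8)
row=g[60]; print('rim cols',np.nonzero(row[180:420])[0]+180); col=g[:,300]; print('rim rows',np.nonzero(col[:150])[0])
for r in(40,110):
    cs=np.nonzero(g[r,190:410])[0]+190; print(r,cs.min(),cs.max())
    Q=onz(s,[[cs.min()-.5,r],[cs.max()+.5,r]],.034); print(Q.round(4),Q.mean(0))
rows=[]
for cc in(225,300,380):
    rr=np.nonzero(g[110:140,cc])[0]+110; rows.append((cc,rr.max()+.5))
Q=onz(s,rows,.034); d=Q[-1]-Q[0]; print(rows,Q.round(4),'yaw',np.degrees(np.arctan2(d[0],-d[1])))
E
```

```text
252 78 9 23
[[0.4898 0.1896 0.066 ]
 [0.4919 0.1824 0.066 ]
 [0.4998 0.1886 0.066 ]
 [0.4819 0.1834 0.066 ]] [0.49085918 0.1859767  0.066     ]
248 76 17 27
[[0.4889 0.1929 0.061 ]
 [0.4929 0.179  0.061 ]
 [0.5014 0.1891 0.061 ]
 [0.4801 0.1829 0.061 ]] [0.49083464 0.18598425 0.061     ]
rim cols [180 181 182 183 184 185 186 187 188 189 190 191 192 193 194 195 196 197
 198 199 200 201 202 203 204 205 206 207 208 209 210 211 212 213 391 392
 393 394 395 396 397 398 399 400 401 402 403 404 405 406 407 408 409 410
 411 412 413 414 415 416 417 418 419]
rim rows [ 16  17  18  19  20  21 126 127 128 129 130]
40 190 409
[[0.5151 0.2551 0.034 ]
 [0.5706 0.0655 0.034 ]] [0.54286758 0.16030991 0.034     ]
110 190 409
[[0.4551 0.241  0.034 ]
 [0.5133 0.0415 0.034 ]] [0.48419472 0.14122051 0.034     ]
[(225, np.float64(139.5)), (300, np.float64(130.5)), (380, np.float64(139.5))] [[0.4375 0.2017 0.034 ]
 [0.4658 0.135  0.034 ]
 [0.4793 0.0581 0.034 ]] yaw 16.2341180743335
```

```bash
python3 - <<'E'
from h import *
print(rel([490.3,186,95],Rt(16.3,0)))
E
```

```text
[-0.1, 0.1, -0.1, 79.7, -0.6, 68.9]
```

Emit:
arm_command(
  targets=[0,0,0,40,-0.5,0,0.2,0,0,0,80,-0.5,20,0.2,0,0,0,80,-0.5,69,0.2,0,0,0,80,-0.5,69,0.2,0,0,0,80,-0.5,69,0.2,0,0,0,80,-0.5,69,0.2],
)

```text
time: 8.95
tool_pos: [0.4913, 0.1866, 0.0976]
ee_rot: [-3.14, -0.004, 0.283]
wrist_force: [0.1, 0.9, -0.3]
width: 0.0374
finger_force: 0.0
```

```bash
python3 - <<'E'
from h import *
print(robot.get_obs()['tool_pos'],rel([490.3,186,36],Rt(16.3,0)))
s=snap('wrist'); save(s,'w5.png')
E
```

```text
[0.49131667 0.18661374 0.09760565] [-0.1, -0.2, -0.1, -1.4, 0.4, 61.6]
```

View pics/w5.png

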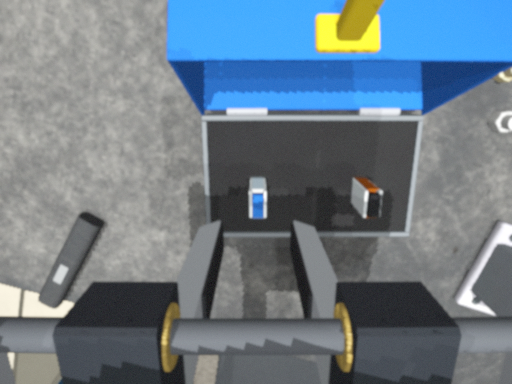

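The stopper, at (258,205), is centred between the fingertips at (208,230) and (307,230). I'll check it numerically from this nearer view.

```bash
python3 - <<'E'
from h import *
s=snap('wrist'); hsv=cv2.cvtColor(s['color'],cv2.COLOR_RGB2HSV).astype(int); H,S,V=hsv[...,0],hsv[...,1],hsv[...,2]
m=((abs(H-106)<14)&(S>100)&(V>60)).astype(np.uint8); m[:160]=0;m[240:]=0;m[:,:235]=0;m[:,280:]=0
c=max(cv2.findContours(m,0,2)[0],key=cv2.contourArea); x,y,w,h=cv2.boundingRect(c); print(x,y,w,h)
for yy in range(174,226,2): print(yy,s['color'][yy,258])
P=onz(s,[[x+w/2-.5,y-.5],[x+w/2-.5,y+h-.5]],.066); print(P.round(4),P.mean(0))
E
```

```text
253 194 10 26
174 [65 67 68]
176 [79 84 86]
178 [130 144 150]
180 [156 173 180]
182 [157 174 182]
184 [157 173 181]
186 [160 177 184]
188 [187 198 202]
190 [246 249 249]
192 [216 221 228]
194 [ 80 119 190]
196 [ 60 149 242]
198 [ 67 159 253]
200 [ 63 155 249]
202 [ 59 135 226]
204 [ 45 105 189]
206 [ 44 101 183]
208 [ 44 105 190]
210 [ 50 120 208]
212 [ 52 124 211]
214 [ 47 122 210]
216 [ 69 128 209]
218 [ 81 112 165]
220 [52 56 64]
222 [47 48 48]
224 [52 48 48]
[[0.5003 0.1886 0.066 ]
 [0.4815 0.1831 0.066 ]] [0.49089449 0.18586075 0.066     ]
```

Emit:
arm_command(
  targets=[0,0,0,-1,0.3,20,0.2,0,0,0,-1,0.3,40,0.2,0,0,0,-1,0.3,52,0.2,0,0,0,-1,0.3,59,0.2,0,0,0,-1,0.3,59,0.2,0,0,0,-1,0.3,59,0.2,0,0,0,-1,0.3,59,0.2],
)

```text
time: 9.75
tool_pos: [0.4891, 0.1859, 0.0364]
ee_rot: [-3.14, -0.0, 0.283]
wrist_force: [0.7, 1.1, 0.7]
width: 0.0378
finger_force: 0.0
```

Emit:
arm_command(
  targets=[0,0,0,1.5,0,0,0.2,0,0,0,1.5,0,0,0.2,0,0,0,1.5,0,0,1,0,0,0,1.5,0,0,1,0,0,0,1.5,0,0,1,0,0,0,1.5,0,0,1,0,0,0,1.5,0,0,1,0,0,0,1.5,0,0,1],
)

```text
time: 10.55
tool_pos: [0.4896, 0.1861, 0.0352]
ee_rot: [-3.14, 0.002, 0.283]
wrist_force: [-0.6, -0.1, -0.9]
width: 0.0117
finger_force: 30.0
```

Emit:
arm_command(
  targets=[0,0,0,0,0,-5,1,0,0,0,0,0,-15,1,0,0,0,0,0,-25,1,0,0,0,0,0,-40,1,0,0,0,0,0,-60,1,0,0,0,0,0,-85,1,0,0,0,0,0,-110,1,0,0,0,0,0,-135,1,0,0,0,0,0,-155,1,0,0,0,0,0,-155,1,0,0,0,0,0,-155,1],
)

```text
time: 11.65
tool_pos: [0.4902, 0.186, 0.1908]
ee_rot: [-3.14, 0.0, 0.283]
wrist_force: [-1.0, 0.1, -1.0]
width: 0.0116
finger_force: 30.0
```

```bash
python3 - <<'E'
from h import *
s=snap('top'); b=snap('scene')
for t,(v0,v1,u0,u1) in((s,(165,245,285,450)),(b,(200,350,250,420))):
    hsv=cv2.cvtColor(t['color'],cv2.COLOR_RGB2HSV).astype(int); H,S,V=hsv[...,0],hsv[...,1],hsv[...,2]
    m=((H<10)|(H>170))&(S>45)&(V>80); k=np.zeros_like(m);k[v0:v1,u0:u1]=1;m&=k
    v,u=np.nonzero(m); P=onz(t,np.c_[u,v],.012)[:,:2]*1000
    print(len(u),u.min(),u.max(),v.min(),v.max(),P.min(0),P.max(0),cv2.minAreaRect(P.astype(np.float32)),np.median(P,0))
save(s,'top2.png')
print(rel([463,-118,200],Rt(87,0)))
a=cv2.cvtColor(b['color'],cv2.COLOR_RGB2BGR); c=cv2.cvtColor(s['color'],cv2.COLOR_RGB2BGR)[160:250,280:460]
cv2.imwrite('pics/c6.png',np.vstack([cv2.resize(a,(400,300)),cv2.resize(c,(400,200))]).copy())
E
```

```text
17 328 355 195 211 [ 453.08839788 -157.02422302] [ 486.42585461 -100.13290382] ((469.7344970703125, -128.57855224609375), (49.176231384277344, 28.835493087768555), 55.96466064453125) [ 469.71163994 -127.45853499]
43 299 322 261 276 [ 454.01997308 -156.54703707] [490.63417153 -99.34563453] ((470.9999694824219, -127.94633483886719), (47.4643669128418, 32.10243606567383), 52.54499435424805) [ 471.20074589 -128.46978405]
[-0.2, 0.1, -70.8, -110.1, 284.3, -11.2]
```

View pics/c6.png

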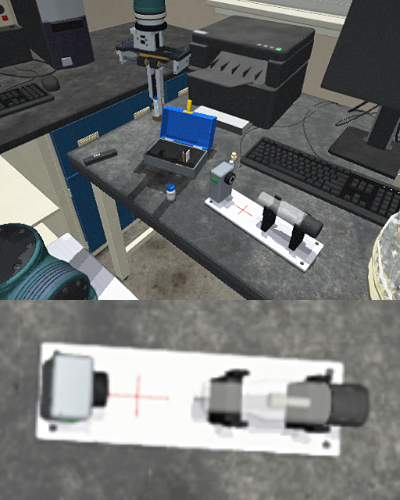

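```bash
python3 - <<'E'
from h import *
print(rel([470,-129.4,200],Rt(86.94,0)))
E
```

```text
[-0.2, 0.1, -70.7, -106.6, 297.2, -11.3]
```

Emit:
arm_command(
  targets=[0,0,-5,-8,20,-11,1,0,0,-10,-16,45,-11,1,0,0,-16,-25,70,-11,1,0,0,-22,-34,95,-11,1,0,0,-28,-43,120,-11,1,0,0,-34,-52,145,-11,1,0,0,-40,-61,170,-11,1,0,0,-46,-70,195,-11,1,0,0,-52,-79,220,-11,1,0,0,-58,-88,245,-11,1,0,0,-64,-97,270,-11,1,0,0,-69,-104,290,-11,1,-0.2,0.1,-70.7,-106.6,297.2,-11.3,1,-0.2,0.1,-70.7,-106.6,297.2,-11.3,1,-0.2,0.1,-70.7,-106.6,297.2,-11.3,1,-0.2,0.1,-70.7,-106.6,297.2,-11.3,1],
)

```text
time: 13.35
tool_pos: [0.4705, -0.1285, 0.2006]
ee_rot: [3.141, -0.001, 1.518]
wrist_force: [-0.1, -1.2, -0.8]
width: 0.0117
finger_force: 30.0
```

```bash
python3 - <<'E'
from h import *
s=snap('wrist'); t=snap('top'); b=snap('scene'); print(robot.get_obs()['joint_positions'].round(2))
f=lambda x:cv2.cvtColor(x,cv2.COLOR_RGB2BGR)
cv2.imwrite('pics/c7.png',np.vstack([np.hstack([cv2.resize(f(s['color']),(400,300)),cv2.resize(f(b['color'][90:330,190:510]),(400,300))]),np.hstack([cv2.resize(f(t['color'][130:280,270:470]),(400,300)),cv2.resize(f(s['color'][100:300,100:400]),(400,300))])]))
E
```

```text
[-0.38 -0.06  1.48  0.    1.72 -0.33]
```

View pics/c7.png

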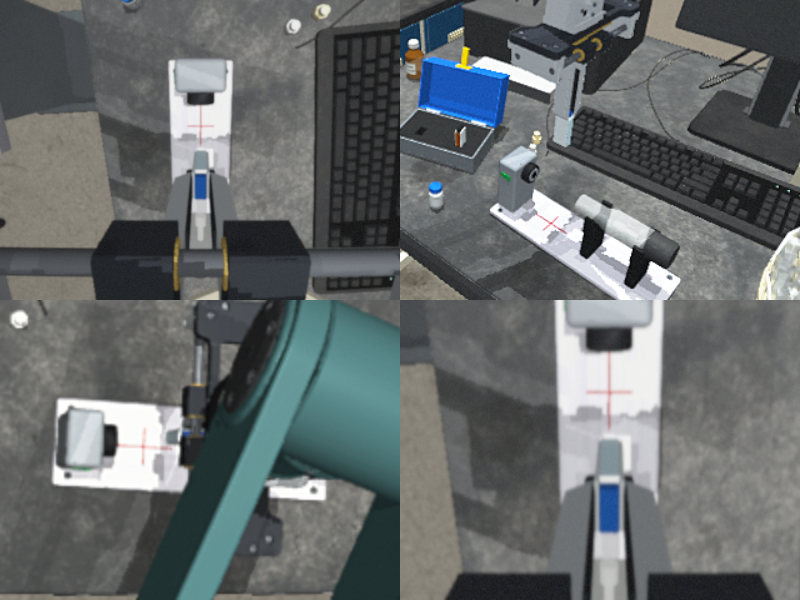

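The clear cell is held upright over the bench. In the wrist view the red cross is at about (200,127), the blue stopper is between the fingers at (201,188), and the detector lens faces along the cell's x axis. Next I refine from this view.

```bash
python3 - <<'E'
from h import *
s=snap('wrist'); T=tool(); hsv=cv2.cvtColor(s['color'],cv2.COLOR_RGB2HSV).astype(int); H,S,V=hsv[...,0],hsv[...,1],hsv[...,2]
print(T[:3,3],T[:3,2])
red=((H<10)|(H>170))&(S>45)&(V>120); red[:110]=0; red[215:]=0; red[:,:200]=0; red[:,320:]=0
v,u=np.nonzero(red); P=onz(s,np.c_[u,v],.012)[:,:2]*1000
a=np.radians(-3.06); ex=np.array([np.cos(a),np.sin(a)]); ey=np.array([-ex[1],ex[0]])
h=[np.median(u[(v>170)|(v<145)])]; print(len(u),u.min(),u.max(),v.min(),v.max())
vc=v[(abs(u-np.median(u))>6)]; print('cross px',np.median(u),np.median(vc)); print('cross',onz(s,[[np.median(u),np.median(vc)]],.012)*1000)
g=(V>150)&(S<45)
for r in(125,140,160,180): 
    c=np.nonzero(g[r,205:310])[0]+205; Q=onz(s,[[c.min()-.5,r],[c.max()+.5,r]],.012)*1000; print(r,c.min(),c.max(),Q[:,:2].round(1).tolist(),Q.mean(0)[:2].round(1))
m=((abs(H-108)<14)&(S>100)&(V>50)).astype(np.uint8); m[:200]=0;m[290:]=0;m[:,:235]=0;m[:,285:]=0
c=max(cv2.findContours(m,0,2)[0],key=cv2.contourArea); x,y,w,hh=cv2.boundingRect(c); print('stopper',x,y,w,hh)
z=T[2,3]+.0308
Q=onz(s,[[x+w/2-.5,y-.5],[x+w/2-.5,y+hh-.5],[x+w/2-.5,(2*y+hh)/2-.5]],z)*1000; print(Q.round(1)); L=(Q-T[:3,3]*1000)@T[:3,:3]; print('tool frame',L.round(1))
for yy in range(196,270,3): print(yy,s['color'][yy,int(x+w/2)].tolist(),end=' ')
E
```

```text
[ 0.47081065 -0.12870072  0.20117327] [ 1.48792408e-03  6.18188462e-04 -9.99998702e-01]
77 241 271 134 184
cross px 256.0 161.0
cross [[ 470.57075611 -128.83722165   12.        ]]
125 216 296 [[427.4, -85.3], [518.1, -90.2]] [472.8 -87.8]
140 217 295 [[427.1, -102.2], [516.6, -107.0]] [ 471.9 -104.6]
160 217 295 [[425.2, -125.2], [516.1, -130.1]] [ 470.6 -127.7]
180 219 292 [[425.5, -149.1], [512.1, -153.7]] [ 468.8 -151.4]
stopper 250 223 14 32
[[ 471.5 -116.8  232. ]
 [ 470.5 -135.5  232. ]
 [ 471.  -126.   232. ]]
tool frame [[ 11.9   0.1 -30.8]
 [ -6.8   0.1 -30.8]
 [  2.7   0.1 -30.8]]
196 [136, 151, 157] 199 [130, 146, 154] 202 [127, 146, 152] 205 [130, 148, 153] 208 [129, 146, 152] 211 [131, 146, 154] 214 [130, 146, 154] 217 [196, 201, 202] 220 [218, 220, 221] 223 [59, 79, 124] 226 [25, 69, 135] 229 [31, 81, 152] 232 [29, 80, 153] 235 [31, 80, 154] 238 [32, 82, 154] 241 [33, 80, 153] 244 [28, 79, 154] 247 [28, 82, 153] 250 [24, 78, 152] 253 [45, 85, 153] 256 [184, 186, 194] 259 [198, 199, 201] 262 [199, 201, 202] 265 [198, 199, 201] 268 [200, 200, 202]
```

```bash
python3 - <<'E'
from h import *
print(rel([470.3,-130.5,89.2],Rt(86.94,0)))
E
```

```text
[0.1, -0.0, 0.0, -1.9, -0.6, 112.0]
```

Emit:
arm_command(
  targets=[0.1,0,0,-1.9,-0.6,10,1,0.1,0,0,-1.9,-0.6,25,1,0.1,0,0,-1.9,-0.6,40,1,0.1,0,0,-1.9,-0.6,55,1,0.1,0,0,-1.9,-0.6,70,1,0.1,0,0,-1.9,-0.6,85,1,0.1,0,0,-1.9,-0.6,97,1,0.1,0,0,-1.9,-0.6,106,1,0.1,0,0,-1.9,-0.6,111,1,0.1,0,0,-1.9,-0.6,111,1,0.1,0,0,-1.9,-0.6,111,1],
)

```text
time: 14.65
tool_pos: [0.4706, -0.1312, 0.0906]
ee_rot: [3.141, -0.0, 1.517]
wrist_force: [-0.8, 0.2, -0.4]
width: 0.0116
finger_force: 30.0
```

```bash
python3 - <<'E'
from h import *
s=snap('wrist'); T=tool(); b=snap('scene'); print(T.round(4))
f=lambda x:cv2.cvtColor(x,cv2.COLOR_RGB2BGR)
cv2.imwrite('pics/c8.png',np.hstack([cv2.resize(f(s['color'][60:300,140:380]),(400,400)),cv2.resize(f(b['color'][180:300,250:370]),(400,400),interpolation=cv2.INTER_CUBIC)]))
E
```

```text
[[ 5.340e-02  9.986e-01  1.100e-03  4.707e-01]
 [ 9.986e-01 -5.340e-02  1.000e-04 -1.313e-01]
 [ 1.000e-04  1.100e-03 -1.000e+00  9.090e-02]
 [ 0.000e+00  0.000e+00  0.000e+00  1.000e+00]]
```

View pics/c8.png

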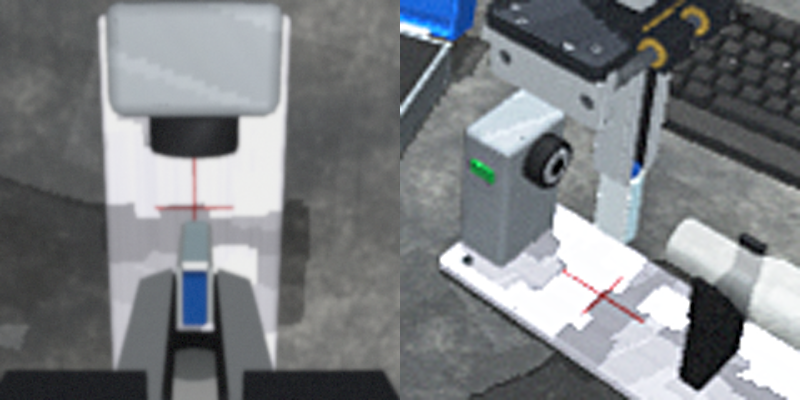

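The wrist crop shows the cell in line with the lens and the cross. The scene crop shows the cell's lower part hanging upright at (595-640, 165-245). I'll compare the predicted and observed bottom edges in the scene view, and the stopper in the wrist view.

```bash
python3 - <<'E'
from h import *
b=snap('scene'); s=snap('wrist'); T=tool(); f=lambda x:cv2.cvtColor(x,cv2.COLOR_RGB2BGR)
def proj(c,P):
    Ti=np.linalg.inv(c['T']); K=np.array([[c['fx'],0,c['cx']],[0,c['fy'],c['cy']],[0,0,1.]])
    return cv2.projectPoints(np.array(P,float),cv2.Rodrigues(Ti[:3,:3])[0],Ti[:3,3],K,np.array(c['dist_coeffs'],float))[0].reshape(-1,2)
a=np.radians(-3.06); X=np.array([np.cos(a),np.sin(a),0]);Y=np.array([-np.sin(a),np.cos(a),0]);Z=np.array([0,0,1])
def cell(c): return np.array([c+sx*.00625*X+sy*.01125*Y+h*Z for h in(-.025,.025) for sx,sy in((-1,1),(-1,-1),(1,-1))])
def hold(dx): return T[:3,3]+dx*T[:3,0]+.0008*Z
for dx in(0,.0012,.0026): print(dx,proj(b,cell(hold(dx)))[:3].round(1).tolist())
# observed outline in scene
for v in range(232,256,2): 
    r=b['color'][v,300:330].astype(int); print(v,' '.join('%d/%d'%(p[0],p[2]) for p in r[4:26]))
print('cross pred',proj(b,[[.4703,-.1283,.012]]),'wrist cross',proj(s,[[.4703,-.1283,.012]]))
hsv=cv2.cvtColor(s['color'],cv2.COLOR_RGB2HSV).astype(int); H,S,V=hsv[...,0],hsv[...,1],hsv[...,2]
red=((H<10)|(H>170))&(S>60)&(V>90); red[:150]=0; red[195:]=0; red[:,:225]=0; red[:,290:]=0
v,u=np.nonzero(red); k=abs(u-np.median(u))>6; print('cross',onz(s,[[np.median(u),np.median(v[k])]],.012)*1000)
E
```

```text
0 [[307.5, 248.4], [317.1, 254.3], [321.0, 250.8]]
0.0012 [[307.0, 248.1], [316.6, 254.0], [320.5, 250.5]]
0.0026 [[306.4, 247.7], [316.0, 253.6], [319.9, 250.2]]
232 151/155 145/149 137/137 137/135 131/132 140/144 175/191 172/192 162/176 158/169 152/164 147/162 154/169 153/170 157/165 82/157 54/169 163/211 208/228 140/147 100/98 104/108
234 149/153 155/156 134/137 118/121 109/114 119/126 174/190 189/209 190/208 191/207 180/198 182/195 160/175 148/163 151/162 242/247 255/255 236/253 155/191 115/130 101/107 102/108
236 116/114 127/127 137/133 136/138 118/113 158/169 186/205 185/204 187/205 188/206 187/206 190/206 186/207 186/203 193/204 171/201 157/203 166/210 134/158 97/105 102/105 100/109
238 128/127 124/126 127/126 122/124 114/117 219/234 210/225 187/204 185/206 183/201 190/207 183/201 182/201 186/201 197/212 174/211 157/204 173/220 127/150 105/104 111/115 113/120
240 115/119 110/112 109/112 117/122 96/96 168/183 189/209 184/201 188/207 189/204 186/203 187/206 188/202 188/202 186/204 168/206 157/207 158/194 125/139 100/103 102/114 103/108
242 107/110 115/116 119/116 117/116 120/124
[... 623 characters left out ...]
/196 114/129 85/88 109/117 117/116 115/120
250 255/255 254/255 255/255 255/255 255/255 255/255 255/255 254/255 217/227 181/202 183/201 183/201 183/199 159/182 159/199 173/217 136/159 101/103 103/104 108/109 97/99 107/115
252 252/254 254/255 255/255 255/255 255/255 253/255 253/254 254/255 255/255 255/255 255/255 218/228 190/203 166/194 121/148 89/101 84/88 83/91 89/95 97/100 108/113 101/107
254 254/255 255/255 254/255 253/254 252/254 252/254 253/254 253/254 253/254 253/254 255/255 255/255 255/255 255/255 234/245 150/166 102/108 77/82 87/91 89/94 93/100 109/109
cross pred [[310.22150132 268.6359376 ]] wrist cross [[255.50965847 183.66134097]]
cross [[ 470.69692633 -128.618297     12.        ]]
```

Emit:
arm_command(
  targets=[0,0,0,1,-0.2,1,1,0,0,0,1,-0.2,1.2,1,0,0,0,1,-0.2,1.2,1,0,0,0,1,-0.2,1.2,1,0,0,0,1,-0.2,1.2,1,0,0,0,1,-0.2,1.2,1,0,0,0,1,-0.2,1.2,1,0,0,0,1,-0.2,1.2,1],
)

```text
time: 15.65
tool_pos: [0.47, -0.1301, 0.089]
ee_rot: [-3.141, -0.001, 1.517]
wrist_force: [0.1, 1.0, 0.4]
width: 0.0118
finger_force: 30.0
```

```bash
python3 - <<'E'
from h import *
b=snap('scene'); o=robot.get_obs(); print(o['tool_pos'],abs(o['qvel']).max(),o['width'],o['wrist_force'])
print(robot.close_job())
E
```

```text
[ 0.47006605 -0.1300715   0.08898113] 0.0018969491587531992 0.01156671867258806 [ 0.0646026  -0.74368121 -0.06776015]
the job is handed in; nothing more can be done
None
```

The job is handed in at about 16 s: the lid rests open on its stop, and the clear cell is held still and upright, gripped by its frosted faces, with its centre estimated within about 2 mm of the light-path midpoint; the submission returned no verdict.

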